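# Nest the wide taper sleeve loosely in its seat

### The job

Put the wide one of the two tapered steel sleeves, small end down, into the open taper seat on the round stand, so that it sits upright in the taper under its own weight. Keep it loose: set it in gently, do not drop it or press it home, because a push drives the seat down and jams the taper. Leave the slim sleeve standing where it is.

Things in the scene. Friction and masses are not known exactly. Their poses are not given: they have to be found in the camera images.
- wide_sleeve_mid (a point): Centre (half-way up) of the wide sleeve, the one to move. Hollow bright steel, standing on its small end, 84 mm high, 0.25 kg: the lower 44 mm widen from 36 to 58 mm diameter; above is a straight collar 50 mm in diameter, 40 mm high, with fine grooves. Grasp the collar from above; its middle is 22 mm above this point, the foot 42 mm below it. z points up the axis.
- slim_sleeve_mid (a point): Centre (half-way up, on the axis) of the slim sleeve, a bystander of the same steel and form standing on its small end: 84 mm high, taper from 26 mm to 38 mm diameter, collar 32 mm in diameter. It is too thin for the seat. z points up along the axis.
- seat_mouth (a point): Centre of the taper seat's open mouth at rim level, 75 mm above the worktop. A dark steel hollow cone, inner diameter 56 mm at the rim, 38 mm at 36 mm lower, rim 66 mm outside, 15 mm proud of an aluminium housing 86 mm wide on a grey round foot 120 mm wide. The wide sleeve rests with its foot about 40 mm below the rim, its centre about 2 mm above this point. z points up.
- seat (a joint): How far the seat has been driven down into its housing, in m, 0 at the start, at most 0.010. It stands firm by friction under the sleeve's weight, gives way under a further downward push of about 9 N or a drop of some cm and stays where it was pushed; more than 4 mm counts as jammed.
Not all that is in view belongs to the job. What is shaped like the part that bears wide_sleeve_mid but turquoise is not meant. Leave any brown look-alike of the part that bears slim_sleeve_mid alone.

How it is judged:
By the outcome, as a careful person would: the job done as asked, in the order asked, and still so for the second after the job is handed in, with the robot touching nothing.
It also fails if it takes over 40 s, if anything falls off the work surface, if the arm or the gripper's body presses on something with over 40 N, if the wrist force passes 120 N, or if a joint passes its speed limit or range.

### The arm

A 7-joint arm with a two-finger parallel gripper is mounted at the origin on a cart in front of the work surface, level with it; the furniture and walls round the work are solid. World frame = base frame: x ahead of the robot, y to its left, z up, the work surface at z = 0. Lengths are in m, angles in rad, forces in N, time in s.
With the tool pointing down it reaches from about 0.35 to 0.9 m from the base axis. Payload 8.1 kg.
Tool frame: the origin (TCP) lies at the very end of the fingers, on their centre line; the grasp point (between the pads) lies 19 mm behind it; z points along the fingers, y is the line along which they close (so a half turn about z gives the same grasp; the last joint's range is limited). The gripper opens to 92 mm and grips with 3 to 60 N. Pads are 19 mm wide; open, the fingers measure 130 mm over their backs; the gripper's body (75 mm by 190 mm) begins 47 mm behind the grasp point.
Start: joints at [1.127, 0.434, 0.025, 1.573, -0.012, 1.134, -0.075], TCP at [0.209, -0.589, 0.227] pointing down, gripper open.
Joint ranges: [-2.62, 2.62], [-0.44, 2.09], [-1.27, 1.32], [0.08, 2.57], [-1.32, 4.46], [0.12, 2], [-2.74, 2.74]. Speed limits (rad/s): [2.22, 2.22, 3.01, 3.01, 3.14, 3.14, 3.14].

### API

Orientations are given as a rotation vector (axis times angle).
In Python, from cell import arm gives the robot as it stands.
- The arm moves only by the tool jog_arm, never from a script. Its argument "rows" is a list of rows, each a list of 3 entries, a list of its own where there are three numbers: the shift along the world's x, y, z in cm, then the turn, a rotation vector about the world's x, y, z in degrees, then the opening, from 0 (shut) to 1 (fully open). A call has 1 to 8 rows; each row is the pose to reach, as a shift and turn from the pose commanded when the call began; what a row does not reach only later rows make up. A row lasts 1/8 s, in which the tool goes at most 62.5 mm and 10.7 degrees, less where a joint would pass 70% of its speed; a pose out of reach is approached as far as the arm can. A call with a gripper value outside its range is refused whole. The fingers move at their own pace and stop on an object; "newtons" is the grip in N (left out, the last holds). Time passes only in rows, so rows that repeat a pose let the fingers close. It gives the time, the measured TCP pose, the force, the opening and the grip force at its end, in the units of the state.
- arm.observe(): the state, without advancing time (a new reading comes with each control period).
- arm.get_image(name): name is "scene" or "top" or "wrist"; returns a dict with "img" (384x512x3 uint8, red, green, blue), "depth" (384x512 float32, m along the optical axis (not along the pixel's ray), 0 where there is no reading), "fx", "fy", "cx", "cy" (pixels), "rvec" (rotation vector, rad) and "tvec" (3), from world to camera coordinates, as OpenCV has them; the wrist camera has in their place "mount" (4x4, takes a point from camera to tool coordinates, whose origin is the TCP and whose axes are the flange's). Camera axes: x right, y down, z forward; pixel columns grow to the right and rows downward; lengths in m; the calibration is good to about 2 mm. A picture is of the moment at which its call begins: read the wrist's pose just before it.
- arm.sign_off(): hands the job in; it is judged then, once.
The state is a dict: "clock": time; "joints": joint angles; "dq": joint speeds; "joint_efforts": joint torques, N m; "position": TCP position; "ee_rot": TCP orientation; "force": force on the tool from outside, world axes, zero at the start; "ft_torque": the same for the moment, N m; "width": opening from 0.0 (shut) to 1.0 (fully open); "gripper_force": force on a finger pad.
Only numpy, scipy, OpenCV 4.12 (cv2) and the standard library are available. Lean on these libraries where they do the work, as an engineer would, in place of code of your own. Each camera call takes 0.05 s, during which the arm holds its last target. There are 200 camera calls.

## Working session

There is one attempt and no reset: what is moved stays moved. The work goes in short steps, Python scripts to look and compute and a tool call to move; the robot and the scene stay as the last step left them, time stands still between calls to the robot, and variables do not carry over. Pictures are saved under pics/ and viewed, at most 10 in all, crops included, and the job is handed in when it is done.

Besides the shell and the picture viewer there is one more tool, called after ">>>" by a JSON object that holds its "fn" and its "kwargs". jog_arm: Moves the arm, as the interface text tells. Its arguments: {"type":"object","properties":{"rows":{"type":"array","items":{"type":"array"}},"newtons":{"type":"number"}},"required":["rows"]}

```bash
mkdir -p pics
cat > h.py <<'E'
import numpy as np, cv2
from cell import arm
def snap(n,f):
    s=arm.observe(); d=arm.get_image(n); cv2.imwrite(f'pics/{f}.png',d['img'][:,:,::-1])
    if 'mount' in d:
        T=np.eye(4);T[:3,:3]=cv2.Rodrigues(np.array(s['ee_rot'],float))[0];T[:3,3]=s['position'];W=T@d['mount']
    else:
        W=np.eye(4);R=cv2.Rodrigues(np.array(d['rvec'],float))[0];W[:3,:3]=R.T;W[:3,3]=-R.T@np.array(d['tvec'],float).ravel()
    np.savez(f'pics/{f}.npz',depth=d['depth'],W=W,K=[d['fx'],d['fy'],d['cx'],d['cy']]);return s
def cloud(f):
    z=np.load(f'pics/{f}.npz');D=z['depth'];fx,fy,cx,cy=z['K'];v,u=np.mgrid[:D.shape[0],:D.shape[1]]
    P=np.stack([(u-cx)/fx*D,(v-cy)/fy*D,D],-1)@z['W'][:3,:3].T+z['W'][:3,3];P[D==0]=np.nan;return P
E
python3 - <<'E'
from h import *
s=snap('scene','scene0');snap('top','top0');print(s)
a=cv2.imread('pics/scene0.png');b=cv2.imread('pics/top0.png')
cv2.imwrite('pics/both0.png',cv2.resize(np.vstack([a,b]),(0,0),fx=.78,fy=.78))
E
```

```text
{'clock': 0.0, 'joints': array([ 1.1274013 ,  0.43523108,  0.02497139,  1.57410893, -0.01157605,
        1.13400212, -0.07504988]), 'dq': array([-0.00029626, -0.00118091, -0.00077647,  0.00047051, -0.00173506,
        0.00109215, -0.00089985]), 'joint_efforts': array([-6.09999279e-04, -6.67855239e+01,  9.85014550e-01, -3.14471626e+01,
       -6.03386946e-02,  4.29551932e-02,  1.29011255e-04]), 'position': array([ 0.20866221, -0.58858686,  0.22593536]), 'ee_rot': array([-3.09457385e+00, -5.32458073e-01,  6.82459001e-04]), 'force': array([-0.15478773, -0.74198929, -0.29489251]), 'ft_torque': array([ 0.01534153, -0.01377829, -0.0136714 ]), 'gripper_force': 0.0, 'width': 1.0005910124109227}
```

View pics/both0.png

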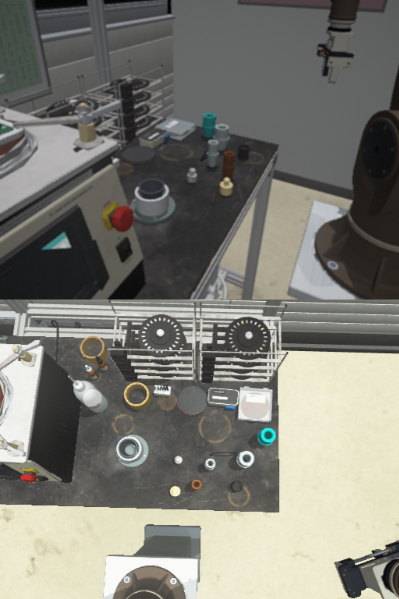

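Top view (bottom half), in pixels of the full image. Candidates:
- (314,205): grey, larger sleeve, which fits the wide sleeve.
- (342,174): turquoise decoy.
- (269,210): grey, slim sleeve.
- (251,237): brown decoy.

The seat is near (167,192). I'll confirm in an enlarged crop and measure.

Run:
```python
from h import *
b=cv2.imread('pics/top0.png');cv2.imwrite('pics/topc.png',cv2.resize(b[130:270,130:380],(0,0),fx=3.2,fy=3.2,interpolation=cv2.INTER_CUBIC))
P=np.vstack([cloud('top0').reshape(-1,3)])
C=cloud('top0')
for n,(u,v),r,z0,z1 in [('wide',(314,205),18,.074,.1),('slim',(269,210),15,.07,.1),('seat',(167,192),24,.068,.09),('turq',(342,174),16,.06,.15),('brown',(251,237),12,.05,.15)]:
    q=C[v-r:v+r,u-r:u+r].reshape(-1,3);q=q[(q[:,2]>z0)&(q[:,2]<z1)]
    if len(q):
        (c,rad)=cv2.minEnclosingCircle(q[:,:2].astype(np.float32));print(n,len(q),q.mean(0).round(4),np.round(c,4),round(rad,4),np.nanmax(q[:,2]).round(3))
    else: print(n,'none',np.nanmax(C[v-r:v+r,u-r:u+r,2]))
```

```text
wide 221 [ 0.4953 -0.3132  0.0832] [ 0.4956 -0.3131] 0.0253 0.088
slim 97 [ 0.4749 -0.192   0.0824] [ 0.4753 -0.1918] 0.016 0.087
seat 177 [0.5228 0.093  0.074 ] [0.521  0.0909] 0.0338 0.078
turq 264 [ 0.5756 -0.3848  0.0803] [ 0.5769 -0.3859] 0.0252 0.089
brown 94 [ 0.4033 -0.1475  0.0822] [ 0.4036 -0.147 ] 0.016 0.087
```

View pics/topc.png

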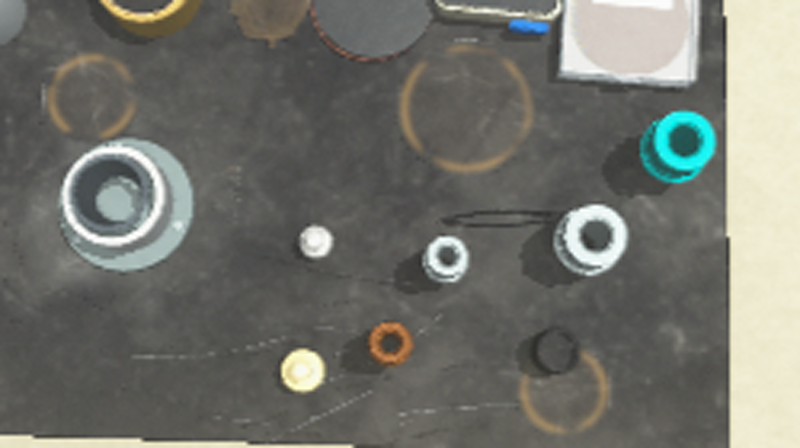

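The crop confirms it: the bright grey sleeve at crop (592,240), radius 25 mm, is the wide one. The turquoise one is at (684,145), the slim one at (446,258), the brown one at (391,343) and the seat at (115,195). I'll go above the wide sleeve first.

>>> {"fn": "jog_arm", "kwargs": {"rows": [[[3.6, 3.5, 0], [0, 0, 0], 1], [[7.2, 7, 0], [0, 0, 0], 1], [[10.8, 10.4, 0], [0, 0, 0], 1], [[14.4, 13.8, 0], [0, 0, 0], 1], [[18, 17.2, 0], [0, 0, 0], 1], [[21.6, 20.7, 0], [0, 0, 0], 1], [[25.2, 24.2, 0], [0, 0, 0], 1], [[28.7, 27.5, 0], [0, 0, 0], 1]]}}

```text
clock: 1.1
position: [0.4967, -0.3126, 0.2265]
ee_rot: [-3.096, -0.533, 0.001]
force: [0.7, 0.1, -1.0]
width: 1.0
gripper_force: 0.0
```

>>> {"fn": "jog_arm", "kwargs": {"rows": [[[0, 0, 0], [0, 0, 0], 1], [[0, 0, 0], [0, 0, 0], 1]]}}

```text
clock: 1.35
position: [0.4953, -0.3143, 0.2263]
ee_rot: [-3.096, -0.533, 0.002]
force: [-0.0, -0.2, 0.8]
width: 1.005
gripper_force: 0.0
```

Run:
```python
from h import *
s=snap('wrist','w1');print(s['clock'],s['position'],s['ee_rot'],s['joints'])
C=cloud('w1').reshape(-1,3);q=C[(C[:,2]>.079)&(C[:,2]<.09)&(np.hypot(C[:,0]-.4955,C[:,1]+.313)<.04)]
if len(q): print(len(q),q.mean(0),cv2.minEnclosingCircle(q[:,:2].astype(np.float32)))
```

```text
1.35 [ 0.49533207 -0.31434481  0.22631897] [-3.09597929e+00 -5.32818840e-01  1.79902730e-03] [ 0.54828288  0.37854106 -0.10213459  1.6622525   0.04286751  1.10394718
 -0.79594151]
1511 [ 0.49670052 -0.31361887  0.08407288] ((0.4965178966522217, -0.31369003653526306), 0.02513609454035759)
```

View pics/w1.png

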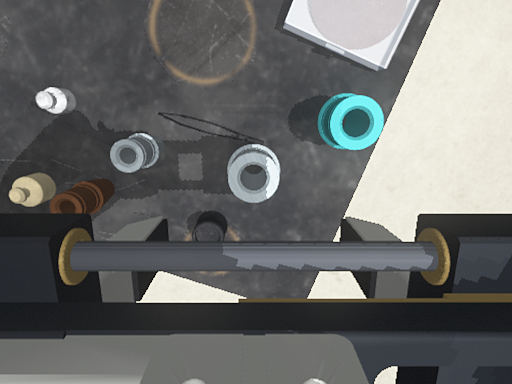

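The wide sleeve's ring is at wrist (253,175), with its centre measured at (0.4965, -0.3137). It is clear of the turquoise one at (352,122). I'll descend and grip.

>>> {"fn": "jog_arm", "kwargs": {"rows": [[[0.1, 0, -4], [0, 0, 0], 1], [[0.1, 0, -8], [0, 0, 0], 1], [[0.1, 0, -12], [0, 0, 0], 1], [[0.1, 0, -15], [0, 0, 0], 1], [[0.1, 0, -17], [0, 0, 0], 1], [[0.1, 0, -17.6], [0, 0, 0], 1], [[0.1, 0, -17.6], [0, 0, 0], 1]]}}

```text
clock: 2.28
position: [0.4964, -0.3149, 0.0509]
ee_rot: [3.096, 0.53, -0.0]
force: [0.9, -0.6, 1.0]
width: 0.998
gripper_force: 0.0
```

>>> {"fn": "jog_arm", "kwargs": {"newtons": 25, "rows": [[[0, 0, 0], [0, 0, 0], 0.6], [[0, 0, 0], [0, 0, 0], 0.5], [[0, 0, 0], [0, 0, 0], 0.4], [[0, 0, 0], [0, 0, 0], 0.4], [[0, 0, 0], [0, 0, 0], 0.4], [[0, 0, 0], [0, 0, 0], 0.4]]}}

```text
clock: 3.02
position: [0.4969, -0.314, 0.0508]
ee_rot: [-3.096, -0.533, -0.0]
force: [0.2, 1.0, 1.4]
width: 0.537
gripper_force: 25.0
```

>>> {"fn": "jog_arm", "kwargs": {"rows": [[[0, 0, 1], [0, 0, 0], 0.4], [[0, 0, 3], [0, 0, 0], 0.4], [[0, 0, 6], [0, 0, 0], 0.4], [[0, 0, 9], [0, 0, 0], 0.4], [[0, 0, 12], [0, 0, 0], 0.4], [[0, 0, 14], [0, 0, 0], 0.4], [[0, 0, 14], [0, 0, 0], 0.4]]}}

```text
clock: 3.9
position: [0.4976, -0.3145, 0.1925]
ee_rot: [3.094, 0.532, 0.004]
force: [0.4, -0.2, -3.2]
width: 0.539
gripper_force: 25.0
```

>>> {"fn": "jog_arm", "kwargs": {"rows": [[[-1, 5, 0], [0, 0, 0], 0.4], [[-2, 10, 0], [0, 0, 0], 0.4], [[-3, 15, 0], [0, 0, 0], 0.4], [[-4, 20, 0], [0, 0, 0], 0.4], [[-5, 25, 0], [0, 0, 0], 0.4], [[-6, 30, 0], [0, 0, 0], 0.4], [[-7, 35, 0], [0, 0, 0], 0.4], [[-8, 39, 0], [0, 0, 0], 0.4]]}}

```text
clock: 4.9
position: [0.4156, 0.0777, 0.19]
ee_rot: [-3.096, -0.535, 0.002]
force: [0.0, -0.1, -2.7]
width: 0.54
gripper_force: 25.0
```

>>> {"fn": "jog_arm", "kwargs": {"rows": [[[0, 0, 0], [0, 0, 0], 0.4], [[0, 0, 0], [0, 0, 0], 0.4], [[0, 0, 0], [0, 0, 0], 0.4]]}}

```text
clock: 5.28
position: [0.4169, 0.0747, 0.1903]
ee_rot: [3.096, 0.53, -0.001]
force: [-0.8, 1.5, -2.3]
width: 0.539
gripper_force: 25.0
```

Run:
```python
from h import *
s=snap('wrist','w2');print(s['clock'],s['position'],s['ee_rot'],s['joints'],s['width'],s['force'])
snap('top','t2')
for f in ('w2','top0','t2'):
    C=cloud(f).reshape(-1,3);q=C[(C[:,2]>.071)&(C[:,2]<.079)&(np.hypot(C[:,0]-.521,C[:,1]-.091)<.04)]
    if len(q)>5: print(f,len(q),q.mean(0),cv2.minEnclosingCircle(q[:,:2].astype(np.float32)),cv2.fitEllipse(cv2.convexHull((q[:,:2]*1000).astype(np.float32))))
a=cv2.imread('pics/w2.png');b=cv2.imread('pics/t2.png');cv2.imwrite('pics/v2.png',cv2.resize(np.hstack([a,b]),(0,0),fx=.78,fy=.78))
```

```text
5.275 [0.41686566 0.074701   0.19034804] [ 3.09627037e+00  5.29500261e-01 -1.26790375e-03] [-0.00986537  0.17253353 -0.33264737  2.06140703  0.07086768  0.91901047
 -1.61305435] 0.5393860463060359 [-0.79321211  1.54286646 -2.29032552]
w2 1985 [0.52380773 0.09036127 0.07493295] ((0.5217138528823853, 0.09007484465837479), 0.03340274840593338) ((521.6627197265625, 89.98109436035156), (66.02078247070312, 66.21656799316406), 76.9926986694336)
top0 158 [0.52148239 0.09215025 0.07452974] ((0.5209718346595764, 0.09092847257852554), 0.03379432111978531) ((520.7086791992188, 90.76069641113281), (64.92041015625, 66.75056457519531), 167.72186279296875)
t2 128 [0.52907742 0.09726    0.07441471] ((0.5215833783149719, 0.09065679460763931), 0.03337365388870239) ((522.112060546875, 91.30636596679688), (62.13786697387695, 65.98777770996094), 17.295494079589844)
```

View pics/v2.png

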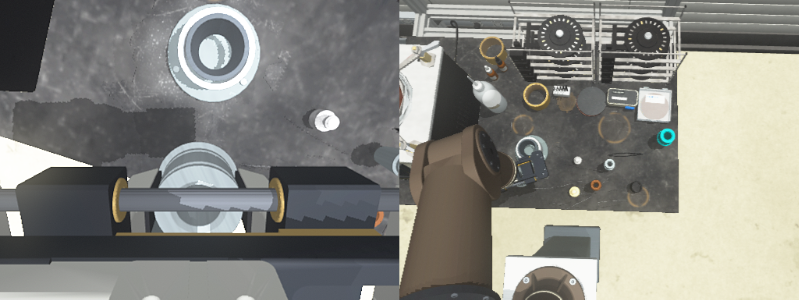

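The seat mouth is at wrist view (212,45), measured at (0.5215, 0.0902). The sleeve hangs in the gripper at (200,190). I'll go above the seat and then compare the held sleeve with the seat.

>>> {"fn": "jog_arm", "kwargs": {"rows": [[[4, 0.6, 0], [0, 0, 0], 0.4], [[8, 1.2, 0], [0, 0, 0], 0.4], [[10.5, 1.5, 0], [0, 0, 0], 0.4], [[10.5, 1.5, -2], [0, 0, 0], 0.4], [[10.5, 1.5, -4], [0, 0, 0], 0.4], [[10.5, 1.5, -5], [0, 0, 0], 0.4], [[10.5, 1.5, -5], [0, 0, 0], 0.4], [[10.5, 1.5, -5], [0, 0, 0], 0.4]]}}

```text
clock: 6.38
position: [0.5224, 0.0909, 0.1414]
ee_rot: [-3.096, -0.532, -0.002]
force: [-0.4, -0.2, -1.7]
width: 0.545
gripper_force: 25.0
```

Run:
```python
from h import *
from scipy.optimize import least_squares
L=[]
for i in range(6): L.append(snap('wrist','w3')); 
p=np.mean([s['position'] for s in L],0);print(p,np.std([s['position'] for s in L],0),np.mean([s['force'] for s in L],0),np.mean([s['ee_rot'] for s in L[-1:]],0))
z=p[2]-.0505
C=cloud('w3').reshape(-1,3);C[:,2]-=z
def circ(q,r): return least_squares(lambda x:np.hypot(q[:,0]-x[0],q[:,1]-x[1])-r(q[:,2]),p[:2],loss='soft_l1',f_scale=.001)
n=np.hypot(C[:,0]-p[0],C[:,1]-p[1])<.04
for nm,a,b,r in [('taper',.005,.040,lambda h:.018+.25*h),('collar',.048,.08,lambda h:.025+0*h)]:
    q=C[n&(C[:,2]>a)&(C[:,2]<b)];q=q[abs(np.hypot(q[:,0]-p[0],q[:,1]-p[1])-r(q[:,2]))<.004]
    if len(q)>20:
        o=circ(q,r);print(nm,len(q),o.x,np.abs(o.fun).mean())
q=C[n&(abs(C[:,2]+z-.075)<.004)];print('rim',len(q),cv2.minEnclosingCircle(q[:,:2].astype(np.float32)) if len(q) else '')
snap('scene','s3');a=cv2.imread('pics/s3.png')[200:310,140:270];b=cv2.imread('pics/w3.png')
cv2.imwrite('pics/v3.png',np.hstack([cv2.resize(b,(440,330)),cv2.resize(a,(360,330))]))
```

```text
[0.52230935 0.09099695 0.14141972] [1.00080851e-04 3.97224185e-05 1.09520074e-04] [-0.00385231 -0.22352213 -2.23801269] [3.09606315e+00 5.32631108e-01 1.36649174e-03]
collar 1908 [0.52199323 0.09051956] 0.0006463616226673448
rim 998 ((0.5238754749298096, 0.09061983227729797), 0.0330093689262867)
```

View pics/v3.png

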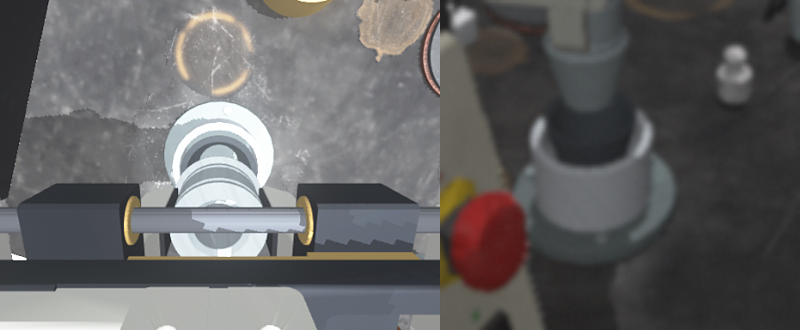

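The sleeve (wrist view (220,210)) is over the mouth (218,150), aligned to about 0.5 mm. I'll lower it in small steps.

>>> {"fn": "jog_arm", "kwargs": {"rows": [[[0, -0.05, -1], [0, 0, 0], 0.4], [[0, -0.05, -2], [0, 0, 0], 0.4], [[0, -0.05, -3], [0, 0, 0], 0.4], [[0, -0.05, -3.8], [0, 0, 0], 0.4], [[0, -0.05, -4.4], [0, 0, 0], 0.4], [[0, -0.05, -4.8], [0, 0, 0], 0.4], [[0, -0.05, -4.8], [0, 0, 0], 0.4], [[0, -0.05, -4.8], [0, 0, 0], 0.4]]}}

```text
clock: 7.72
position: [0.5221, 0.0905, 0.093]
ee_rot: [3.096, 0.533, 0.001]
force: [0.1, 0.9, -2.2]
width: 0.542
gripper_force: 25.0
```

>>> {"fn": "jog_arm", "kwargs": {"rows": [[[0, 0, -0.1], [0, 0, 0], 0.4], [[0, 0, -0.2], [0, 0, 0], 0.4], [[0, 0, -0.2], [0, 0, 0], 0.4], [[0, 0, -0.2], [0, 0, 0], 0.4]]}}

```text
clock: 8.22
position: [0.5219, 0.0904, 0.0908]
ee_rot: [3.096, 0.533, 0.0]
force: [-0.2, 0.2, -2.6]
width: 0.542
gripper_force: 25.0
```

>>> {"fn": "jog_arm", "kwargs": {"rows": [[[0, 0, -0.1], [0, 0, 0], 0.4], [[0, 0, -0.2], [0, 0, 0], 0.4], [[0, 0, -0.2], [0, 0, 0], 0.4], [[0, 0, -0.2], [0, 0, 0], 0.4]]}}

```text
clock: 8.72
position: [0.5219, 0.0904, 0.0887]
ee_rot: [3.096, 0.533, -0.0]
force: [-0.2, -0.6, -2.1]
width: 0.542
gripper_force: 25.0
```

>>> {"fn": "jog_arm", "kwargs": {"rows": [[[0, 0, -0.1], [0, 0, 0], 0.4], [[0, 0, -0.1], [0, 0, 0], 0.4], [[0, 0, -0.1], [0, 0, 0], 0.4]]}}

```text
clock: 9.1
position: [0.5219, 0.0905, 0.0877]
ee_rot: [3.096, 0.533, -0.0]
force: [0.4, 0.5, -2.9]
width: 0.539
gripper_force: 25.0
```

>>> {"fn": "jog_arm", "kwargs": {"rows": [[[0, 0, -0.1], [0, 0, 0], 0.4], [[0, 0, -0.1], [0, 0, 0], 0.4], [[0, 0, -0.1], [0, 0, 0], 0.4]]}}

```text
clock: 9.48
position: [0.5219, 0.0903, 0.0867]
ee_rot: [3.096, 0.532, 0.0]
force: [0.1, -1.3, -1.8]
width: 0.538
gripper_force: 25.0
```

>>> {"fn": "jog_arm", "kwargs": {"rows": [[[0, 0, -0.05], [0, 0, 0], 0.4], [[0, 0, -0.05], [0, 0, 0], 0.4], [[0, 0, -0.05], [0, 0, 0], 0.4]]}}

```text
clock: 9.85
position: [0.522, 0.0903, 0.0863]
ee_rot: [3.096, 0.532, 0.0]
force: [0.1, -0.1, -1.3]
width: 0.539
gripper_force: 25.0
```

>>> {"fn": "jog_arm", "kwargs": {"rows": [[[0, 0, -0.05], [0, 0, 0], 0.4], [[0, 0, -0.05], [0, 0, 0], 0.4], [[0, 0, -0.05], [0, 0, 0], 0.4]]}}

```text
clock: 10.22
position: [0.522, 0.0903, 0.0858]
ee_rot: [3.096, 0.532, 0.0]
force: [0.8, -2.3, 0.1]
width: 0.545
gripper_force: 25.0
```

Run:
```python
from h import *
L=[]
for i in range(6): L.append(arm.observe()); arm.get_image('wrist')
for k in ('position','force'): print(np.mean([s[k] for s in L],0))
```

```text
[0.52202052 0.09026556 0.08581173]
[ 1.10152576e+00 -2.37481676e+00 -1.54531931e-03]
```

Contact: the seat now carries the sleeve's weight, with a small side force toward +x, -y. I'll ease that way and release.

>>> {"fn": "jog_arm", "kwargs": {"rows": [[[0.02, -0.04, 0], [0, 0, 0], 0.4], [[0.02, -0.04, 0], [0, 0, 0], 0.4], [[0.02, -0.04, 0], [0, 0, 0], 0.4]]}}

```text
clock: 10.9
position: [0.522, 0.0902, 0.0858]
ee_rot: [-3.096, -0.533, 0.0]
force: [0.1, -1.2, -0.2]
width: 0.541
gripper_force: 25.0
```

>>> {"fn": "jog_arm", "kwargs": {"newtons": 4, "rows": [[[0, 0, 0], [0, 0, 0], 0.4], [[0, 0, 0], [0, 0, 0], 0.4], [[0, 0, 0], [0, 0, 0], 0.56], [[0, 0, 0], [0, 0, 0], 0.6], [[0, 0, 0], [0, 0, 0], 0.7], [[0, 0, 0], [0, 0, 0], 0.85], [[0, 0, 0], [0, 0, 0], 0.85]]}}

```text
clock: 11.78
position: [0.522, 0.09, 0.0857]
ee_rot: [3.096, 0.533, -0.0]
force: [0.8, 0.2, -0.4]
width: 0.833
gripper_force: 0.0
```

>>> {"fn": "jog_arm", "kwargs": {"rows": [[[0, 0, 1], [0, 0, 0], 0.85], [[0, 0, 3], [0, 0, 0], 0.85], [[0, 0, 6], [0, 0, 0], 0.85], [[0, 0, 10], [0, 0, 0], 0.85], [[-3, 0, 12], [0, 0, 0], 0.85], [[-7, 0, 12], [0, 0, 0], 0.85], [[-11, 0, 12], [0, 0, 0], 0.85], [[-11, 0, 12], [0, 0, 0], 0.85]]}}

```text
clock: 12.78
position: [0.4097, 0.0899, 0.2065]
ee_rot: [3.095, 0.535, -0.0]
force: [1.1, 0.3, 0.4]
width: 0.847
gripper_force: 0.0
```

Run:
```python
from h import *
s=snap('wrist','w4');snap('scene','s4');print(s['clock'],s['position'],s['force'])
C=cloud('w4').reshape(-1,3);n=np.hypot(C[:,0]-.5217,C[:,1]-.09)<.045
for a,b in [(.11,.13),(.066,.0765)]:
    q=C[n&(C[:,2]>a)&(C[:,2]<b)];print(len(q),np.median(q,0),q[:,2].std(),cv2.minEnclosingCircle(q[:,:2].astype(np.float32)))
q=C[n&(C[:,2]>.114)&(C[:,2]<.125)];print('tilt',np.linalg.lstsq(np.c_[q[:,:2]-q[:,:2].mean(0),np.ones(len(q))],q[:,2],rcond=None)[0])
a=cv2.imread('pics/s4.png')[200:310,140:270];b=cv2.imread('pics/w4.png')
cv2.imwrite('pics/v4.png',np.hstack([cv2.resize(b,(440,330)),cv2.resize(a,(360,330))]))
```

```text
12.775 [0.40968532 0.08993181 0.20645156] [1.07659289 0.341535   0.43457459]
3108 [0.52351727 0.08969331 0.11916611] 0.0017807342886855685 ((0.5217067003250122, 0.08949141204357147), 0.025171304121613503)
792 [0.50815636 0.09982712 0.07519037] 0.0018228553343557423 ((0.5215951800346375, 0.09008313715457916), 0.03327782452106476)
tilt [-0.00282007  0.00915217  0.11903921]
```

View pics/v4.png

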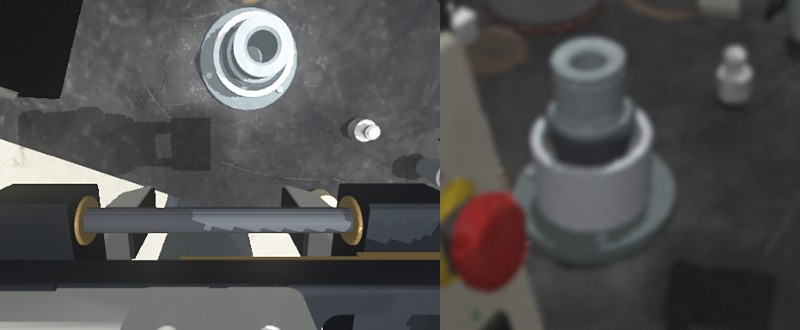

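The sleeve sits upright in the seat (wrist view (262,44)). Its top is at 119 mm, the tilt is under 1°, and it is centred to about 0.6 mm. The rim is still at 75 mm, so the seat has not been driven down.

```bash
python3 -c "
from cell import arm
print(arm.sign_off())"
```

```text
the job is handed in; nothing more can be done
None
```

The wide sleeve now stands upright and loose in the taper seat, the seat was not driven down, the slim sleeve was left where it stood, and the job is handed in at about 13 s of the 40 s allowed.

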